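# Rap the dark chocolates out of their mould

### The job

Two hinged moulds stand on the counter. Take the one that holds the two dark chocolates by its black bar, swing it right over so that it lies upside down above its gold tray, rap it by letting it fall on to its rests so that both stuck chocolates drop out on to the tray, then swing the empty mould back to where it was and let go. Leave the mould with the pale chocolates alone.

Things in the scene. Friction and masses are not known exactly. Their poses are not given: they have to be found in the camera images.
- dark_stand: Fixed stand of the mould with the dark chocolates; an identical one holds pale ones. Origin on the counter under the hinge. +x: along the hinge (46 mm up). +y: side where the mould lies now. -y: gold tray, floor 14 mm up, inside x within 47 mm, y -14 to -96 mm. The mould (0.2 kg, clear, 100 x 60 x 28 mm) spans 15 to 75 mm from the hinge.
- dark_mould (a joint): Free-swinging hinge of the dark mould, rad: 0 as it lies now, mouths up; 3.14 upside down on its rests. Its black bar (12 mm thick, along x, 88 mm clear between two steel arms) is 115 mm from the hinge: at angle q its centre is y = 115 cos q, z = 46 + 115 sin q mm in the stand's frame. Gap of 34 mm between bar and mould. Let go, it falls back below 1.75 rad, over above 1.85.
- dark_1_center (a point): Centre of one dark fluted chocolate, 34 mm across its flat base, 20 mm high, 15 g, base up in the mould now, held by two tiny spring lips. Laying the mould over slowly leaves it in. Opening the fingers at about 2.0 rad and drawing them straight up lets the mould topple on to its rests, which jolts it out (if not, lift and drop again). In the tray its centre is 24 mm above the counter.
- dark_2_center (a point): Centre of the other dark chocolate, the same in all respects; the two sit 48 mm apart along the hinge.
- pale_mould (a joint): Hinge of the other mould, with two cream-coloured chocolates: 0 as it lies now. Built the same; leave it.
Mind the look-alikes: they are no part of the job. Leave any pink look-alike of the part that bears dark_2_center alone.

How it is judged:
On the way:
1. the mould with the dark chocolates has been swung right over, upside down on its rests above the tray (value of joint dark_mould above 3 rad).
At the end, for the whole second after the job is handed in: both dark chocolates lie in the gold tray (centres within its walls and no more than 36 mm above the counter), the dark mould is back within 0.15 rad of its starting place, and the pale mould is within 0.15 rad of its own (value of joint each of dark_mould, pale_mould below 0.15 rad and z of dark_1_center in the frame of dark_stand between 0.012 and 0.036 m and y of dark_1_center in the frame of dark_stand between -0.1 and -0.012 m and x of dark_1_center in the frame of dark_stand between -0.05 and 0.05 m and z of dark_2_center in the frame of dark_stand between 0.012 and 0.036 m and y of dark_2_center in the frame of dark_stand between -0.1 and -0.012 m and x of dark_2_center in the frame of dark_stand between -0.05 and 0.05 m); the robot touches nothing.
It fails at once if the mould with the pale chocolates is lifted (value of joint pale_mould above 0.3 rad).
It also fails if it takes over 64 s, if anything falls off the work surface, if the arm or the gripper's body presses on something with over 40 N, if the wrist force passes 120 N, or if a joint passes its speed limit or range.

### The arm

A 7-joint arm with a two-finger parallel gripper is mounted at the origin on the work surface. World frame = base frame: x ahead of the robot, y to its left, z up, the work surface at z = 0. Lengths are in m, angles in rad, forces in N, time in s.
With the tool pointing down it reaches from about 0.425 to 0.925 m from the base axis. Payload 6.8 kg.
Tool frame: the origin (TCP) lies on the front face of the gripper's body, between the roots of the fingers; the fingertips stand 73 mm ahead of it and the grasp point (between the pads) lies 54 mm ahead of it (env.nose_length is the distance from the TCP to the fingertips, in m); z points along the fingers, y is the direction in which the jaws open and shut (so a half turn about z gives the same grasp; the last joint's range is limited). The gripper opens to 85 mm and grips with 20 to 120 N. Pads are 22 mm wide; open, the fingers measure 114 mm over their backs; the gripper's body (76 mm by 85 mm) begins 54 mm behind the grasp point. The pads swing forward as they close: fully open they stand 13 mm farther back than shut.
Start: joints at [1.17, 0.477, 0.022, 1.555, -0.011, 1.109, -0.083], TCP at [0.195, -0.646, 0.304] pointing down, gripper open.
Joint ranges: [-2.96, 2.96], [-0.34, 2.1], [-1.41, 1.46], [0.24, 2.44], [-1.37, 4.51], [0.17, 1.92], [-2.96, 2.96]. Speed limits (rad/s): [2.39, 2.39, 3.14, 3.14, 3.14, 3.14, 3.14].

### API

Orientations are given as a unit quaternion [w, x, y, z].
In Python, from cell import env, kin, camera, calibration, job gives the robot as it stands. The module is installed in compiled form; this text tells all that it offers. Calls block until the motion is done:
- env.reach(position, orientation): joint-space move of the TCP to a pose.
- env.movel(position, velocity=0.15, rot=None, stop_force=None): straight line of the TCP; rot=None keeps the orientation; velocity is the mean speed in m/s. With stop_force (N) it stops when the force on the tool has changed by that much, and returns True; else False.
- env.goto_joints(angles): joint-space move.
- env.grip(opening, f_grip=None): finger opening in m; f_grip is the grip in N (None keeps the last); returns when the fingers have stopped.
- env.dwell(seconds).
- kin.inverse_kinematics(position, orientation): joint angles nearest the present ones, or None.
- env.get_state(): the state.
- camera(name): name is "scene" or "top" or "wrist"; returns (picture, depth): 384x512x3 uint8, blue, green, red; 384x512 float32, m along the optical axis (not along the pixel's ray), 0 where there is no reading.
- calibration(name): a dict with "fx", "fy", "cx", "cy" (pixels), "k1" (the pictures are not rectified: a ray, as slopes to the right and down, at radius r is drawn at 1 + k1 r^2 times it, then the intrinsics apply), "rvec" (rotation vector, rad) and "tvec" (3), from world to camera coordinates, as OpenCV has them. Camera axes: x right, y down, z forward; pixel columns grow to the right and rows downward; lengths in m; the calibration is good to about 2 mm. A picture is of the moment at which its call begins: read the wrist's pose just before it. calibration takes no time and is no camera call; for the wrist camera it gives the pose at the moment of the call.
A pose or a line that the arm cannot do raises env.PlanningError and nothing moves.
- job.job_done(): hands the job in, once; it reports no verdict.
The state is a dict: "time": time; "qpos": joint angles; "joint_velocities": joint speeds; "joint_torque": joint torques, N m; "tcp_pos": TCP position; "orientation": TCP orientation; "force": force on the tool from outside, world axes, zero at the start; "torque": the same for the moment, N m; "opening": finger opening in m.
Only numpy, scipy, OpenCV 4.12 (cv2) and the standard library are available. Lean on these libraries where they do the work, as an engineer would, in place of code of your own. Each camera call takes 0.05 s, during which the arm holds its last target. There are 200 camera calls.

## Working session

There is one attempt and no reset: what is moved stays moved. The work goes in short steps, each a Python script; the robot and the scene stay as the last script left them, time stands still between calls to the robot, and variables do not carry over. Pictures are saved under pics/ and viewed, about 8 in all and at most 12, crops included, and the job is handed in when it is done.

```bash
mkdir -p pics
cat > h.py <<'E'
from cell import env, kin, camera, calibration, job
import numpy as np, cv2
def cam(name):
    c=calibration(name); p,d=camera(name); return c,p,d
def rays(c,u,v):
    xd=(np.asarray(u,float)-c['cx'])/c['fx']; yd=(np.asarray(v,float)-c['cy'])/c['fy']
    x,y=xd,yd
    for _ in range(10):
        s=1+c['k1']*(x*x+y*y); x,y=xd/s,yd/s
    R=cv2.Rodrigues(np.array(c['rvec'],float))[0]; t=np.array(c['tvec'],float).ravel()
    return R,t,np.stack([x,y,np.ones_like(x)],-1)
def onplane(c,u,v,z):
    R,t,r=rays(c,u,v); o=-R.T@t; d=r@R
    return o+d*((z-o[2])/d[...,2])[...,None]
def cloud(c,u,v,dep):
    R,t,r=rays(c,u,v); return (r*np.asarray(dep)[...,None]-t)@R
E
python3 - <<'E'
from h import *
for n in("scene","top"):
    c,p,d=cam(n); cv2.imwrite(f"pics/{n}0.png",p); np.savez(f"{n}0.npz",p=p,d=d,**c); print(n,c)
E
```

```text
scene {'fx': 459.4630941995194, 'fy': 459.4630941995194, 'cx': 255.51963894308085, 'cy': 194.50725751625737, 'k1': -0.0002421930854212481, 'rvec': array([ 1.02247995,  2.20441125, -1.22427062]), 'tvec': array([ 0.35921958, -0.18116233,  1.26060758])}
top {'fx': 382.215839753645, 'fy': 382.215839753645, 'cx': 254.88474484223278, 'cy': 198.14706751283765, 'k1': -0.01856781826995016, 'rvec': array([ 2.14072763, -2.18975679,  0.20431568]), 'tvec': array([0.00788471, 0.55374333, 0.62359339])}
```

View pics/top0.png

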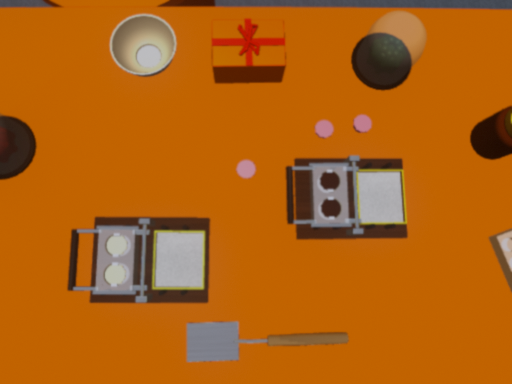

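View pics/scene0.png

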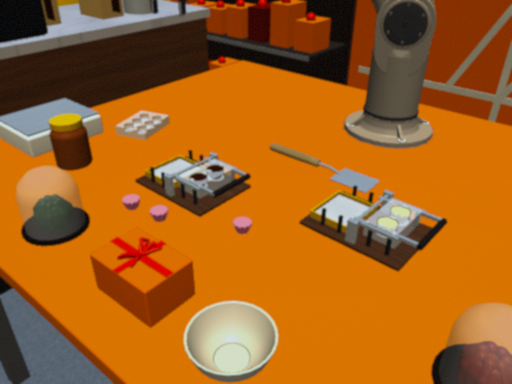

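Candidates in the top view: the dark mould is at (330,195) with its bar at (290,194). Its look-alike is the pale mould at (115,260), bar at (73,260). There are pink look-alike chocolates at (324,129), (362,123) and (246,169). I choose the one with dark chocolates and will check it in a crop.

Run:
```python
from h import *
z=np.load("top0.npz"); p=z['p'];d=z['d'];c={k:z[k] for k in('fx','fy','cx','cy','k1','rvec','tvec')}
x0,y0,x1,y1=275,145,420,250
cv2.imwrite("pics/crop.png",cv2.resize(p[y0:y1,x0:x1],None,fx=5.5,fy=5.5,interpolation=cv2.INTER_CUBIC))
m=np.zeros(p.shape[:2],np.uint8)
b,g,r=[p[...,i].astype(int) for i in range(3)]
def blob(mask,box,z,name):
    mm=np.zeros_like(m); a,b_,c_,d_=box; mm[b_:d_,a:c_]=mask[b_:d_,a:c_]
    n,l,s,ce=cv2.connectedComponentsWithStats(mm.astype(np.uint8))
    i=1+np.argmax(s[1:,4]); v,u=np.nonzero(l==i)
    pt=onplane(c,u,v,z); (cx,cy),(w,h),a=cv2.minAreaRect(np.float32(pt[:,:2]*1000))
    print(name,s[i],"px",ce[i].round(1),"mean",(pt.mean(0)*1000).round(1),"rect",round(cx,1),round(cy,1),round(w,1),round(h,1),round(a,1),'depth z',np.median(cloud(c,u,v,d[v,u])[:,2]).round(4))
    q=pt[:,:2]-pt[:,:2].mean(0); print('  axis deg',np.degrees(np.arctan2(*np.linalg.svd(q,full_matrices=False)[2][0][::-1])).round(2))
dark=(p.max(2)<45)
blob(dark,(283,160,296,232),.052,'bar')
blob((r>110)&(g>100)&(b<60),(350,160,412,232),.03,'gold')
blob((p.min(2)>120),(356,165,406,228),.014,'floor')
brown=(r<110)&(b<60)
blob(p.max(2)<110,(316,165,344,194),.046,'c1'); blob(p.max(2)<110,(316,196,344,222),.046,'c2')
print(p[194,286:300].tolist(), p[197,400:410].tolist())
for uv in[(290,194),(330,180),(330,208),(313,194),(355,195),(381,197),(300,240),(270,240),(355,160),(355,231)]:print(uv,(cloud(c,*map(np.array,uv),d[uv[1],uv[0]])*1000).round(1))
```

```text
Traceback (most recent call last):
ValueError: attempt to get argmax of an empty sequence
```

View pics/crop.png

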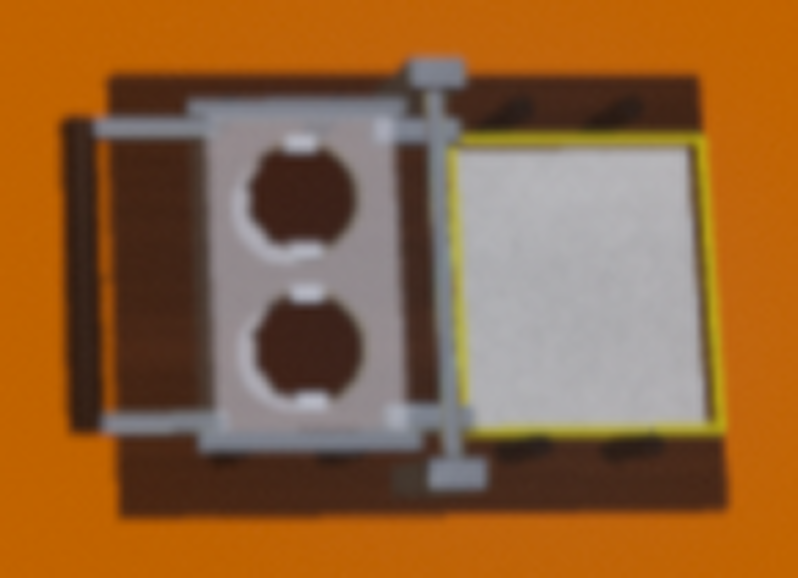

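The crop shows two dark-brown discs at crop (302,200) and (306,348), the black bar at (83,275), i.e. pixel (290,195), the hinge at (440,270) and the gold tray on the right. The choice is confirmed.

Run:
```python
from h import *
z=np.load("top0.npz"); p=z['p'];d=z['d'];c={k:z[k] for k in('fx','fy','cx','cy','k1','rvec','tvec')}
b,g,r=[p[...,i].astype(int) for i in range(3)]
def blob(mask,box,z,name):
    mm=np.zeros(p.shape[:2],np.uint8); a,b_,c_,d_=box; mm[b_:d_,a:c_]=mask[b_:d_,a:c_]
    n,l,s,ce=cv2.connectedComponentsWithStats(mm)
    if n<2: print(name,'none');return
    i=1+np.argmax(s[1:,4]); v,u=np.nonzero(l==i)
    pt=onplane(c,u,v,z)*1000; (cx,cy),(w,h),a=cv2.minAreaRect(np.float32(pt[:,:2]))
    q=pt[:,:2]-pt[:,:2].mean(0)
    print(name,s[i],"mean",pt.mean(0).round(1),"rect",round(cx,1),round(cy,1),round(w,1),round(h,1),round(a,1),'zdepth',np.median(cloud(c,u,v,d[v,u])[:,2]).round(4),'axis',np.degrees(np.arctan2(*np.linalg.svd(q,full_matrices=False)[2][0][::-1])).round(2))
blob(r<110,(283,160,294,232),.052,'bar')
blob((r>110)&(g>100)&(b<80),(350,160,412,232),.03,'gold')
blob((p.min(2)>120),(356,165,406,228),.014,'floor')
blob(r<110,(316,165,344,194),.046,'c1'); blob(r<110,(316,196,344,222),.046,'c2')
print(p[194,284:300].tolist())
for uv in[(290,194),(330,180),(330,208),(313,194),(354,195),(381,197),(300,250),(354,158),(357,231)]:print(uv,(cloud(c,*map(np.array,uv),d[uv[1],uv[0]])*1000).round(1))
```

```text
bar [286 166   8  58 366] mean [556.6 -63.9  52. ] rect 557.8 -63.9 10.9 99.0 89.2 zdepth 0.0508 axis 179.13
gold [357 168  55  59 569] mean [ 557.  -264.4   30. ] rect 553.7 -239.1 98.8 105.6 88.5 zdepth 0.0019 axis -163.05
floor [ 356  172   47   54 2183] mean [ 555.3 -234.3   14. ] rect 553.2 -232.0 86.7 98.0 89.1 zdepth 0.014 axis 168.68
c1 [320 172  20  18 284] mean [ 581.9 -136.    46. ] rect 582.0 -135.8 33.6 30.3 86.7 zdepth 0.0479 axis -93.27
c2 [321 199  20  18 287] mean [ 533.9 -135.4   46. ] rect 534.1 -135.1 33.3 29.7 88.7 zdepth 0.0481 axis -94.78
[[1, 98, 191], [2, 92, 180], [9, 68, 135], [14, 39, 76], [20, 31, 53], [25, 34, 54], [27, 35, 54], [23, 32, 52], [16, 40, 75], [11, 65, 129], [11, 72, 143], [14, 56, 111], [19, 40, 76], [20, 36, 67], [21, 36, 66], [21, 37, 66]]
(290, 194) [558.1 -64.7  51.6]
(330, 180) [ 582.2 -136.4   47.6]
(330, 208) [ 532.8 -133.4   48.9]
(313, 194) [ 557.6 -104.7   50.1]
(354, 195) [ 554.9 -177.3   47. ]
(381, 197) [ 555.3 -238.    13.1]
(300, 250) [462.8 -85.9   0.9]
(354, 158) [ 619.6 -179.7   53. ]
(357, 231) [ 492.2 -177.8   49.5]
```

```bash
cat >> h.py <<'E'
from scipy.spatial.transform import Rotation as Ro
YAW=np.radians(-0.8); H=np.array([.5563,-.179,0]); 
YS=np.array([-np.sin(YAW),np.cos(YAW),0])
def quat(flip=0):
    y=YS*(-1 if flip else 1); zz=np.array([0,0,-1.]); x=np.cross(y,zz)
    q=Ro.from_matrix(np.stack([x,y,zz],1)).as_quat(); return [q[3],*q[:3]]
def bar(q): return H+YS*.115*np.cos(q)+np.array([0,0,.046+.115*np.sin(q)])
def tcp(q,dz=0): return bar(q)+[0,0,.054+dz]
def st(t=''):
    s=env.get_state(); print(t,'t%.2f'%s['time'],'tcp',np.round(s['tcp_pos'],4),'F',np.round(s['force'],1),'open %.4f'%s['opening'])
E
python3 - <<'E'
from h import *
z=np.load("top0.npz"); p=z['p'];d=z['d'];c={k:z[k] for k in('fx','fy','cx','cy','k1','rvec','tvec')}
v,u=np.mgrid[166:226,352:408]; P=cloud(c,u,v,d[166:226,352:408])*1000
for r in (20,30,40): print([tuple(x) for x in P[r,40:].round(0)[:,1:].astype(int)])
for r in (2,3,4,5):print(P[r,30].round(0),end='')
print()
s=env.get_state();print(s['orientation'])
for f in(0,1):
    for q in(0,1,2,3.14):
        print(f,q,np.round(kin.inverse_kinematics(tcp(q),quat(f)),2))
    print(np.round(kin.inverse_kinematics(tcp(0,.15),quat(f)),2))
E
```

```text
[(np.int64(-260), np.int64(13)), (np.int64(-262), np.int64(14)), (np.int64(-264), np.int64(13)), (np.int64(-266), np.int64(13)), (np.int64(-268), np.int64(13)), (np.int64(-269), np.int64(14)), (np.int64(-272), np.int64(13)), (np.int64(-273), np.int64(14)), (np.int64(-275), np.int64(14)), (np.int64(-276), np.int64(15)), (np.int64(-276), np.int64(21)), (np.int64(-277), np.int64(23)), (np.int64(-288), np.int64(1)), (np.int64(-291), np.int64(0)), (np.int64(-293), np.int64(0)), (np.int64(-295), np.int64(0))]
[(np.int64(-259), np.int64(14)), (np.int64(-260), np.int64(15)), (np.int64(-262), np.int64(14)), (np.int64(-264), np.int64(14)), (np.int64(-266), np.int64(14)), (np.int64(-268), np.int64(12)), (np.int64(-269), np.int64(15)), (np.int64(-271), np.int64(15)), (np.int64(-275), np.int64(11)), (np.int64(-275), np.int64(14)), (np.int64(-275), np.int64(18)), (np.int64(-275), np.int64(23)), (np.int64(-276), np.int64(25)), (np.int64(-290), np.int64(-3)), (np.int64(-292), np.int64(-2)), (np.int64(-293), np.int64(1))]
[(np.int64(-257), np.int64(14)), (np.int64(-259), np.int64(14)), (np.int64(-262
[... 353 characters left out ...]
, np.int64(22)), (np.int64(-289), np.int64(1)), (np.int64(-292), np.int64(-1))]
[ 609. -242.   18.][ 607. -242.   17.][ 604. -240.   21.][ 602. -240.   21.]
[-8.20351597e-04  9.89302097e-01  1.45878895e-01 -1.90719981e-04]
0 0 [ 0.49  0.65 -0.63  1.94  0.57  0.73  1.07]
0 1 [ 0.63  0.52 -0.69  1.87  0.42  0.9   1.29]
0 2 [ 0.77  0.55 -0.66  1.79  0.41  0.94  1.5 ]
0 3.14 [ 0.8   0.72 -0.58  1.78  0.52  0.8   1.52]
[ 0.6   0.46 -0.76  1.84  0.37  0.99  1.23]
1 0 [ 0.15  0.57 -0.19  1.96  0.17  0.62 -1.74]
1 1 [ 0.28  0.44 -0.24  1.9   0.14  0.82 -1.61]
1 2 [ 0.39  0.47 -0.14  1.82  0.08  0.86 -1.37]
1 3.14 [ 0.43  0.64 -0.06  1.81  0.06  0.69 -1.24]
[ 0.27  0.37 -0.34  1.87  0.15  0.93 -1.72]
```

Run:
```python
from h import *
env.reach(tcp(0,.13),quat(1)); env.grip(.032,20); st('above')
c,p,d=cam("wrist"); cv2.imwrite("pics/w1.png",p); np.savez("w1.npz",p=p,d=d,**c)
v,u=np.mgrid[0:384,0:512]; P=cloud(c,u,v,d)
L=(P-H)@np.array([[np.cos(YAW),np.sin(YAW),0],YS,[0,0,1]]).T
m=(d>0)&(abs(L[...,0])<.04)&(L[...,1]>.095)&(L[...,1]<.14)&(L[...,2]>.03)&(L[...,2]<.07)
print(m.sum(), 'bar',(P[m].mean(0)*1000).round(1),'stand y range',(np.percentile(L[m][:,1],[2,50,98])*1000).round(1),'z',(np.percentile(L[m][:,2],[2,50,98])*1000).round(1))
print('slope',np.polyfit(L[m][:,0],L[m][:,1],1))
b,g,r=[p[...,i].astype(int) for i in range(3)]
mm=(r<100)&(g<80)&(L[...,1]>.06)&(L[...,1]<.11)&(L[...,2]>.03)
```

```text
above t3.11 tcp [ 0.5579 -0.064   0.23  ] F [ 0.7 -0.4  0.3] open 0.0319
1004 bar [559.8 -63.7  49.8] stand y range [109.6 115.5 121.3] z [45.4 50.3 52.3]
slope [0.01060393 0.11527513]
```

View pics/w1.png

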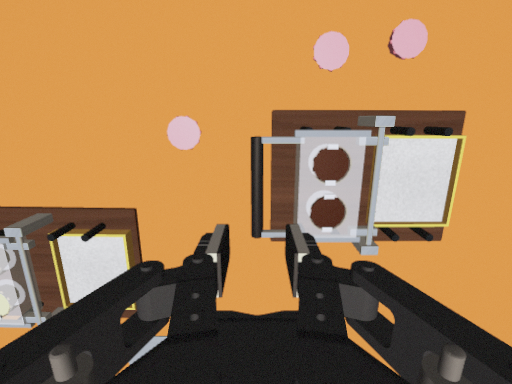

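The wrist view shows the bar at (257,187), centred between the open fingers at (220,260) and (295,260). Depth puts it at stand y = 115.5 mm, top 52 mm, with a round profile. Descending to grip it.

Run:
```python
from h import *
print(env.movel(tcp(0,.003),.08,stop_force=10)); st('down')
env.grip(0.0,25); st('grip')
for q in np.arange(.1,2.001,.1):
    env.movel(tcp(q,.003),.08)
    if round(q*10)%3==0 or q>1.9: st('q%.1f'%q)
    if np.linalg.norm(env.get_state()['force'])>30 or env.get_state()['opening']<.008: st('STOP');break
c,p,d=cam("scene"); cv2.imwrite("pics/s2.png",cv2.resize(p[110:290,100:480],None,fx=2,fy=2))
```

```text
False
down t4.90 tcp [ 0.5582 -0.064   0.1035] F [-0.2 -0.1 -0.2] open 0.0318
grip t5.21 tcp [ 0.5581 -0.0637  0.1034] F [-0.5  0.9  3.7] open 0.0112
q0.3 t6.08 tcp [ 0.558  -0.0684  0.1372] F [ 1.6  5.4 -0. ] open 0.0107
q0.6 t6.96 tcp [ 0.5579 -0.0821  0.1685] F [1.1 8.  3.4] open 0.0108
q0.9 t7.83 tcp [ 0.5578 -0.1038  0.1946] F [-3.3 12.8 12.1] open 0.0107
q1.2 t8.71 tcp [ 0.5574 -0.1355  0.2124] F [-4.3  9.1 17.8] open 0.0110
q1.5 t9.58 tcp [ 0.5568 -0.1722  0.2189] F [-0.8  2.3  7.7] open 0.0109
q1.8 t10.46 tcp [ 0.5562 -0.2056  0.2153] F [ 1.4 -0.5  5.5] open 0.0107
q1.9 t10.75 tcp [ 0.5559 -0.2162  0.2119] F [ 2.2 -0.3  4.2] open 0.0108
q2.0 t11.04 tcp [ 0.5558 -0.2267  0.2077] F [ 2.6 -0.3  4.2] open 0.0108
```

View pics/s2.png

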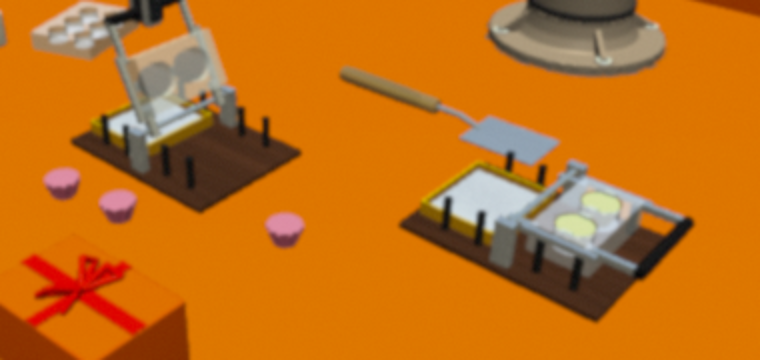

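The mould is held past vertical at (175,75) with both chocolates still in it, and the pale mould at (590,215) is untouched. Releasing.

Run:
```python
from h import *
env.grip(.034,25); st('open')
env.movel(tcp(2.0,.11),.25); env.dwell(.6); st('up')
c,p,d=cam("scene"); cv2.imwrite("pics/s3.png",cv2.resize(p[110:290,100:300],None,fx=3,fy=3))
c,p,d=cam("top"); np.savez("t3.npz",p=p,d=d,**c)
```

```text
open t11.44 tcp [ 0.5549 -0.2266  0.207 ] F [-0.6 -0.3  0. ] open 0.0337
up t12.62 tcp [ 0.5556 -0.2268  0.3145] F [ 0.1 -0.5  1. ] open 0.0340
```

View pics/s3.png

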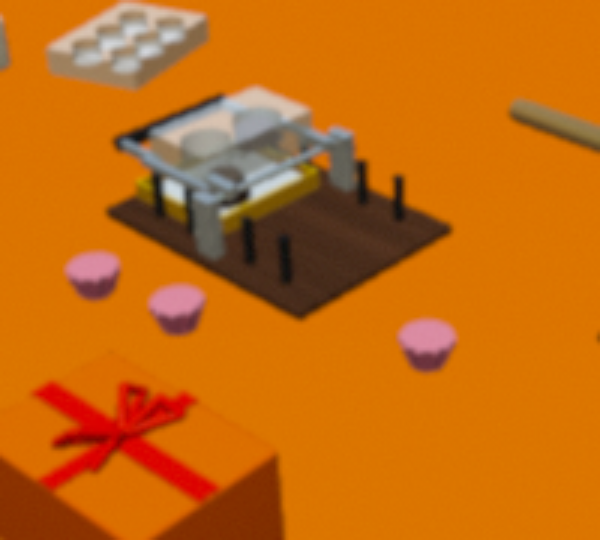

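The mould lies on its rests, and at least one chocolate is visible in the tray at (232,185). I'll regrip, lift to 2.05 rad and look in the tray before going past the balance point.

```bash
python3 - <<'E'
from h import *
z=np.load("t3.npz"); p=z['p'];d=z['d'];c={k:z[k] for k in('fx','fy','cx','cy','k1','rvec','tvec')}
env.reach(tcp(np.pi,.12),quat(1))
v,u=np.mgrid[0:384,0:512]
c,p,d=cam("wrist");P=cloud(c,u,v,d); L=(P-H)@np.array([[np.cos(YAW),np.sin(YAW),0],YS,[0,0,1]]).T
m=(d>0)&(abs(L[...,0])<.04)&(L[...,1]<-.095)&(L[...,1]>-.135)&(L[...,2]>.03)&(L[...,2]<.07)
print(m.sum(),(np.percentile(L[m][:,1],[2,50,98])*1000).round(1),(np.percentile(L[m][:,2],[2,50,98])*1000).round(1))
print(env.movel(tcp(np.pi,.004),.08,stop_force=10)); st('down')
env.grip(0,25); st('grip')
for q in np.arange(3.05,2.049,-.1):
    env.movel(tcp(q,.004),.08)
    if np.linalg.norm(env.get_state()['force'])>30 or env.get_state()['opening']<.008: st('STOP');break
st('q%.2f'%q)
c,p,d=cam("scene"); a=cv2.resize(p[110:230,110:270],None,fx=3,fy=3)
np.savez("s4.npz",p=p,d=d,**c)
c,p,d=cam("top"); b=cv2.resize(p[140:260,270:430],None,fx=3,fy=3)
cv2.imwrite("pics/s4.png",np.vstack([a,b])[:,:]);
E
python3 -c "
import cv2;a=cv2.imread('pics/s4.png');h=a.shape[0]//2
import numpy as np;cv2.imwrite('pics/s4b.png',cv2.resize(np.hstack([a[:h],a[h:]]),(800,300)))"
```

```text
1079 [-120.3 -114.5 -108.8] [45.6 50.2 52. ]
False
down t14.90 tcp [ 0.555  -0.2941  0.1045] F [ 1.  -0.7 -1.2] open 0.0340
grip t15.22 tcp [ 0.5549 -0.2937  0.1044] F [-0.5  1.6  4.1] open 0.0110
q2.05 t18.42 tcp [ 0.5556 -0.2355  0.2081] F [-2.9 -9.2 12.2] open 0.0109
```

View pics/s4b.png

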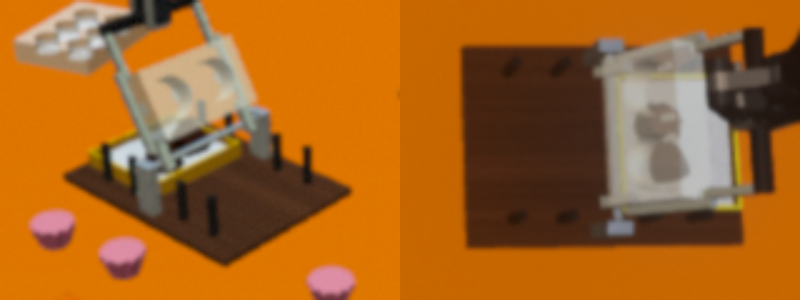

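The cavities are now empty, and two dark shapes lie in the tray at (657,122) and (668,160) in the top view. Swinging the mould back.

Run:
```python
from h import *
for q in np.r_[np.arange(1.95,0.04,-.1),0.0]:
    env.movel(tcp(q,.004),.08)
    if np.linalg.norm(env.get_state()['force'])>35 or env.get_state()['opening']<.008: st('STOP q%.2f'%q);break
st('q%.2f'%q)
env.grip(.034,25); env.movel(tcp(0,.13),.1); st('up')
env.reach(tcp(0,.13)+[-.02,.15,.12],quat(1)); env.dwell(.3); st('away')
for n in("top","scene"):
    c,p,d=cam(n); np.savez(n+"5.npz",p=p,d=d,**c)
    if n=="top": cv2.imwrite("pics/t5.png",cv2.resize(p[140:260,270:430],None,fx=4,fy=4))
    v,u=np.mgrid[0:384,0:512]; P=cloud(c,u,v,d); L=(P-H)@np.array([[np.cos(YAW),np.sin(YAW),0],YS,[0,0,1]]).T
    r=p[...,2].astype(int)
    m=(d>0)&(r<110)&(abs(L[...,0])<.044)&(L[...,1]<-.015)&(L[...,1]>-.093)&(L[...,2]>.017)&(L[...,2]<.08)
    k,l,s,ce=cv2.connectedComponentsWithStats(m.astype(np.uint8))
    for i in range(1,k):
        if s[i,4]>15: print(n,s[i,4],ce[i].round(0),(L[l==i].mean(0)*1000).round(1),'zmax',(np.percentile(L[l==i][:,2],95)*1000).round(1))
    mb=(d>0)&(abs(L[...,0])<.04)&(abs(L[...,1]-.115)<.009)&(L[...,2]>.03); print('bar z',np.median(L[mb][:,2]),mb.sum())
```

```text
q0.00 t24.60 tcp [ 0.5578 -0.0638  0.104 ] F [-1.8  2.3  0.5] open 0.0107
up t26.36 tcp [ 0.5575 -0.064   0.2293] F [-0.3 -0.8 -0.5] open 0.0342
away t27.45 tcp [0.5379 0.0847 0.349 ] F [-0.1 -0.5 -0.4] open 0.0338
top 461 [374. 197.] [ -3.4 -38.4  33. ] zmax 43.7
bar z 0.05070749537238231 318
scene 184 [180. 166.] [  0.7 -35.9  34.7] zmax 42.9
bar z 0.04940658308361015 187
```

View pics/t5.png

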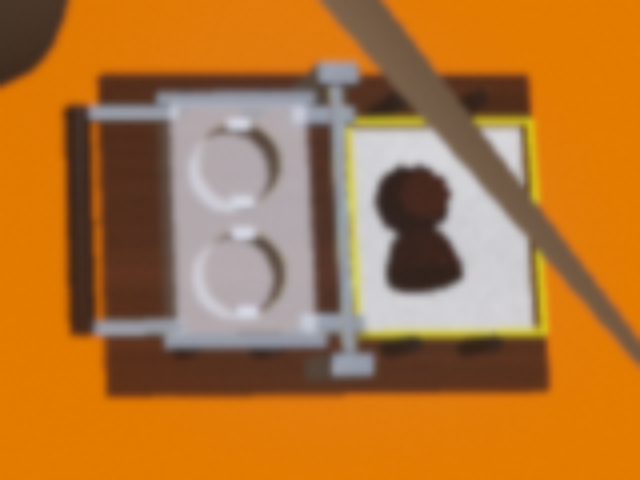

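The mould is back at 0 and empty. Both chocolates are in the tray at (413,200) and (424,262); the second one lies on its side. Checking each one's height, then handing in.

Run:
```python
from h import *
z=np.load("top5.npz"); p=z['p'];d=z['d'];c={k:z[k] for k in('fx','fy','cx','cy','k1','rvec','tvec')}
v,u=np.mgrid[0:384,0:512]; P=cloud(c,u,v,d); L=(P-H)@np.array([[np.cos(YAW),np.sin(YAW),0],YS,[0,0,1]]).T
m=(d>0)&(p[...,2]<110)&(L[...,2]>.016)&(L[...,1]<-.015)&(L[...,1]>-.08)
zs=[]
for lo,hi in((140,198),(198,260)):
    s=m&(v>=lo)&(v<hi)&(u>355)&(u<388); print((L[s].mean(0)*1000).round(1),(np.percentile(L[s],[2,98],axis=0)*1000).round(1)); zs.append(np.percentile(L[s][:,2],98))
if max(zs)<.050: job.job_done(); print('handed in'); st()
```

```text
[ 17.4 -37.9  30.8] [[ -1.6 -63.   18.2]
 [ 55.5 -26.1  41.9]]
[-24.5 -38.   35.3] [[-57.6 -62.6  18.1]
 [ -5.2 -26.   45.8]]
the job is handed in; nothing more can be done
handed in
the job is handed in; nothing more can be done
```

The dark mould was emptied into its gold tray and put back, and the job was handed in after about 28 s of robot time, against the 64 s limit. No verdict is reported, so the outcome below rests on my own camera checks.

**What I did:** I gripped the dark mould's black bar, swung it to 2.0 rad and let go. It toppled on to its rests and both chocolates came out on the first rap. I then regripped the bar, swung the empty mould back to 0 and let go, with the arm clear of everything.

**Last checks:**
- **Swung right over:** while the mould lay upside down, depth readings put the bar at 114.5 mm on the tray side, with its top at 52 mm. That matches about 3.14 rad.
- **Dark mould:** the cavities are empty, and the top of the bar is at 49–51 mm, as it was at the start.
- **Chocolates:** both lie in the tray near stand x = +17 and −24 mm, y = −38 mm. Their tops are about 42 and 46 mm above the counter.
- **Pale mould:** it was never touched. It looked unchanged in the picture taken mid-swing, but I did not measure it again at the end.

**Uncertain point:** one chocolate lies tilted on its side, partly leaning on the other. Its centre is therefore probably about 30 mm up instead of 24 mm. That is inside the 36 mm limit, but I estimated it from its top height and did not measure it directly.

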